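# Seat the counting cup in the scale's tapered cradle

### The arm

A 6-joint arm with a two-finger parallel gripper is mounted at the origin on the work surface. World frame = base frame: x ahead of the robot, y to its left, z up, the work surface at z = 0. Lengths are in m, angles in rad, forces in N, time in s.
With the tool pointing down it reaches from about 0.275 to 0.725 m from the base axis. Payload 5.6 kg.
Tool frame: the origin (TCP) lies midway between the tips of the shut fingers; the grasp point (between the pads) lies 19 mm behind it; z points along the fingers, y is the direction in which the jaws open and shut (so a half turn about z gives the same grasp; the last joint's range is limited). The gripper opens to 85 mm and grips with 20 to 120 N. Pads are 22 mm wide; open, the fingers measure 114 mm over their backs; the gripper's body (76 mm by 85 mm) begins 54 mm behind the grasp point. The pads swing forward as they close: fully open they stand 13 mm farther back than shut.
Start: joints at [1.465, 0.255, 0.108, 0, -1.424, -0.285], TCP at [0.209, 0.509, 0.231] pointing down, gripper open.
Joint ranges: [-2.95, 2.95], [-1.21, 1.97], [-1.09, 1.5], [-2.87, 1.71], [-2.94, -0.07], [-3.05, 3.05]. Speed limits (rad/s): [2.57, 2.57, 3.14, 3.14, 3.14, 3.14].

### API

Orientations are given as a unit quaternion [x, y, z, w].
In Python, from cell import manip gives the robot as it stands.
- The arm moves only by the shell command python3 -m jog 'ROWS'. ROWS is JSON, a list of rows, each a list of 3 entries, a list of its own where there are three numbers: the shift along the tool's x, y, z in cm, then the turn, a rotation vector about the tool's x, y, z in degrees, then the opening, from 0 (shut) to 1 (fully open). In form: [[[x, y, z], [wx, wy, wz], claw], ...]. A call has 1 to 12 rows; each row is the pose to reach, as a shift and turn from the pose commanded when the call began, along the tool's axes at that moment; what a row does not reach only later rows make up. A row lasts 1/10 s, in which the tool goes at most 50 mm and 8.59 degrees, less where a joint would pass 70% of its speed; a pose out of reach is approached as far as the arm can. A call with a gripper value outside its range is refused whole. The fingers move at their own pace and stop on an object; the grip force is fixed at half the most. Time passes only in rows, so rows that repeat a pose let the fingers close. It gives the time, the measured TCP pose, the force and the opening at its end, in the units of the state.
- manip.read_state(): the state, without advancing time (a new reading comes with each control period).
- manip.camera(name): name is "side" or "top"; returns a dict with "image" (384x512x3 uint8, blue, green, red), "mtx" (3x3 intrinsics, pixels), "R" (3x3) and "t" (3): a world point X has camera coordinates R X + t. Camera axes: x right, y down, z forward; pixel columns grow to the right and rows downward; lengths in m; the calibration is good to about 2 mm. A picture is of the moment at which its call begins. There is no depth.
- manip.close_job(): hands the job in, once; it reports no verdict.
Trained networks look in a picture, given as the dict that the camera call returned (one of the last four; its "shot" number tells which), for a name from the list of things; names that differ only in an ending like _2 or _b are one class to them, and where a whole thing is asked for, a point or a joint stands for the part that bears it (a point fixed in the world has none). Each returns a list of dicts, best first, with "p" (0 to 1); they miss things now and then, are a little off and sometimes report something else, mostly with a low value. They report only what shows in the picture. A call takes as long as a camera call. They do not tell look-alikes from the thing itself.
- manip.search_frame(picture, query): "rect" ([left, top, width, height] in pixels, round what is visible of it).
The state is a dict: "time": time; "q": joint angles; "qvel": joint speeds; "effort": joint torques, N m; "eef_pos": TCP position; "tool_rot": TCP orientation; "wrist_force": force on the tool from outside, world axes, zero at the start; "moment": the same for the moment, N m; "grip_width": finger opening in m.
Only numpy, scipy, OpenCV 4.12 (cv2) and the standard library are available. Lean on these libraries where they do the work, as an engineer would, in place of code of your own. Each camera call takes 0.05 s, during which the arm holds its last target.

### The job

Get the counting scale ready for counting screws: take the tall tapered steel cup and set it upright into the tapered ring on top of the scale, letting it settle fully home and centred, then let go. Set it down, do not drop it from above, and leave the small tapered cup and the wide straight tin where they are.

Things in the scene. Friction and masses are not known exactly. Their poses are not given: they have to be found in the camera images.
- cup: Tall plain steel cup, open and empty, about 0.16 kg, upright on the bench; 96 mm tall, wall 3 mm. Outside it tapers from 34 mm diameter at the foot to 60 mm at 52 mm height; above that it is straight, 60 mm across, up to the rim (grip it here, across the outside). Origin: centre of its underside; z up. Round: yaw does not matter.
- cradle_rim (a point): Centre of the upper edge (117 mm above the bench) of the aluminium ring fixed on the plate of the grey 220 mm square counting scale, itself fixed. Ring 39 mm high, 71 mm outside at the top; inside it matches the cup's taper: 63 mm at the top, 56 mm 5 mm lower, 39 mm at its open bottom. z up. Cup fully home: its underside is 47 mm below this point, its straight part clear above the ring.
- small_cup: Bystander: a small tapered steel cup, 56 mm tall, 44 mm diameter at the rim, 27 mm at the foot; too small for the ring. Origin: centre of its underside, z up.
- straight_tin: Bystander: a low, wide straight-sided steel tin, 62 mm tall, 76 mm diameter. Origin: centre of its underside, z up.
There are look-alikes about, which are no part of the job. Leave any red look-alike of the cup alone.

How it is judged:
At the end, for the whole second after the job is handed in: The tall tapered cup sits fully home in the scale's ring: its underside 39 to 56 mm below the ring's upper edge, within 10 mm of the ring's centre, upright within 10 degrees, released and at rest (horizontal distance between cup and cradle_rim below 0.01 m and z of cup in the frame of cradle_rim between -0.056 and -0.039 m and angle between cup's own z axis and vertical below 0.175 rad and linear speed of cup below 0.02 m/s and angular speed of cup below 0.2 rad/s); the robot touches nothing.
It fails at once if the tall cup falls freely while more than 30 mm above its seated height over the scale's ring (horizontal distance between cup and cradle_rim below 0.06 m and z of cup in the frame of cradle_rim above -0.017 m and contact force between cup and anything else below 0.02 N).
It fails at once if the small cup is moved more than 30 mm or tipped over (distance of small_cup from where it was at the start of the episode above 0.03 m or angle between small_cup's own z axis and vertical above 0.6 rad).
It fails at once if the straight tin is moved more than 30 mm or tipped over (distance of straight_tin from where it was at the start of the episode above 0.03 m or angle between straight_tin's own z axis and vertical above 0.6 rad).
It also fails if it takes over 48 s, if anything falls off the work surface, if the arm or the gripper's body presses on something with over 40 N, if the wrist force passes 120 N, or if a joint passes its speed limit or range.

## Working session

There is one attempt and no reset: what is moved stays moved. The work goes in short steps, Python scripts to look and compute and a shell command to move; the robot and the scene stay as the last step left them, time stands still between calls to the robot, and variables do not carry over. Pictures are saved under pics/ and viewed, and the job is handed in when it is done.

```bash
mkdir -p pics; ls; python3 - <<'E'
from cell import manip
import cv2, json
s=manip.read_state()
print({k:s[k] for k in ("time","q","eef_pos","tool_rot","grip_width","wrist_force")})
for n in("side","top"):
    c=manip.camera(n); cv2.imwrite(f"pics/{n}0.png",c["image"])
    print(n,c["mtx"],c["R"],c["t"])
    for q in("cup","cradle_rim","small_cup","straight_tin"):
        print(q,[(round(d["p"],2),[round(float(v),1) for v in d["rect"]]) for d in manip.search_frame(c,q)])
E
```

```text
pics
{'time': 0.0, 'q': array([ 1.46455271e+00,  2.55766284e-01,  1.06974723e-01, -5.01343618e-04,
       -1.42388193e+00, -2.84599630e-01]), 'eef_pos': array([0.20927947, 0.50808264, 0.23036976]), 'tool_rot': array([ 9.80958253e-01, -1.94216281e-01, -1.63361694e-04,  9.56933395e-04]), 'grip_width': 0.08542455879753069, 'wrist_force': array([ 0.02453832, -0.49571467, -0.48200968])}
side [[477.86235664   0.         258.64134329]
 [  0.         477.86235664 196.73480468]
 [  0.           0.           1.        ]] [[-0.98620163 -0.16545172 -0.00566275]
 [-0.09096609  0.57016284 -0.81647995]
 [ 0.1383167  -0.80469874 -0.57734602]] [0.57351984 0.14755029 1.05011713]
cup [(0.92, [235.1, 173.3, 25.9, 43.2]), (0.65, [220.4, 145.3, 23.5, 36.8])]
cradle_rim [(0.73, [166.5, 234.4, 143.0, 116.7])]
small_cup [(0.77, [304.0, 154.7, 13.9, 27.0])]
straight_tin [(0.97, [295.2, 188.8, 33.1, 38.6])]
top [[364.29057723   0.         259.90690324]
 [  0.         364.29057723 190.02597427]
 [  0.           0.           1.        ]] [[-0.01837182 -0.99969387 -0.01657231]
 [-0.98321042  0.02107362 -0.18125443]
 [ 0.18154818  0.01296409 -0.98329659]] [-0.00576385  0.58563809  0.89158846]
cup [(0.83, [327.1, 137.5, 28.4, 25.9]), (0.75, [278.3, 161.6, 23.4, 26.8]), (0.63, [364.3, 119.7, 26.9, 28.4])]
cradle_rim [(0.8, [130.7, 143.0, 97.7, 96.7])]
small_cup [(0.75, [351.7, 218.9, 20.2, 18.1])]
straight_tin [(0.97, [274.6, 222.1, 30.2, 31.7]), (0.64, [131.1, 143.4, 97.4, 98.6])]
```

View pics/side0.png

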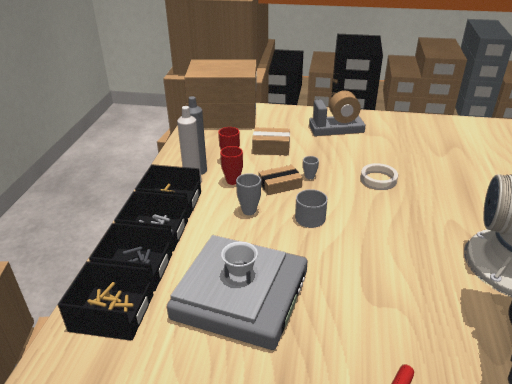

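View pics/top0.png

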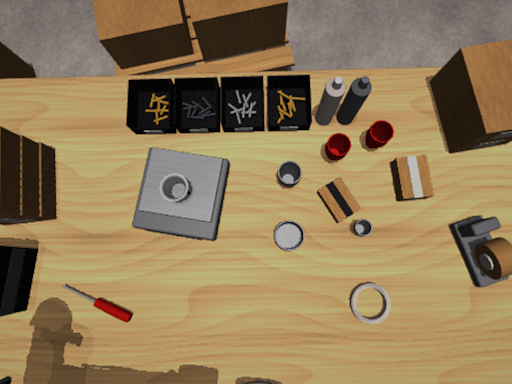

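The side view shows the steel cup at about (248,195), with red look-alikes at (231,165) and (229,142), the tin at (311,208), the small cup at (311,167) and the ring at (239,262). In the top view the steel cup is at (289,174) and the ring at (175,188). Next I'll zoom in and fit models to refine these.

```bash
cat > h.py <<'E'
import numpy as np, cv2
from scipy.optimize import least_squares
def proj(c,P):
    X=np.atleast_2d(P)@c["R"].T+c["t"]; x=X@c["mtx"].T; return x[:,:2]/x[:,2:]
def circ(x,y,z,r,n=120):
    a=np.linspace(0,2*np.pi,n); return np.c_[x+r*np.cos(a),y+r*np.sin(a),0*a+z]
def back(c,uv,z):
    d=c["R"].T@np.linalg.solve(c["mtx"],[uv[0],uv[1],1]); o=-c["R"].T@c["t"]
    return o+d*(z-o[2])/d[2]
CUP=[(0,.017),(.052,.030),(.096,.030)]
SM=[(0,.0135),(.056,.022)]
TIN=[(0,.038),(.062,.038)]
def bbox(c,x,y,prof,z0=0):
    p=np.vstack([proj(c,circ(x,y,z0+z,r)) for z,r in prof]); return np.r_[p.min(0),p.max(0)]
def fit(obs,prof,x0):
    f=lambda v:np.concatenate([bbox(c,v[0],v[1],prof)-np.array([r[0],r[1],r[0]+r[2],r[1]+r[3]]) for c,r in obs])
    s=least_squares(f,x0,loss="soft_l1",diff_step=1e-4); return s.x,f(s.x)
E
python3 - <<'E'
from cell import manip
from h import *
s=manip.camera("side");t=manip.camera("top")
np.set_printoptions(precision=4,suppress=True)
res={}
for n,prof,a,b,g in(("cup",CUP,[235.1,173.3,25.9,43.2],[278.3,161.6,23.4,26.8],(289,174)),
 ("tin",TIN,[295.2,188.8,33.1,38.6],[274.6,222.1,30.2,31.7],(288,236)),
 ("small",SM,[304,154.7,13.9,27],[351.7,218.9,20.2,18.1],(362,228))):
    x0=back(t,g,.05)[:2]
    for o in ([(s,a)],[(t,b)],[(s,a),(t,b)]):
        x,f=fit(o,prof,x0); print(n,x,f)
    res[n]=(x,prof)
g=back(t,(175,188),.117);print("ring guess",g)
for c,n in((s,"side"),(t,"top")):
    im=c["image"]
    for cx,cy,k in ((239,262,"ring"),(248,195,"cup")) if n=="side" else ((175,188,"ring"),(289,174,"cup")):
        cr=im[cy-32:cy+32,cx-32:cx+32]; big=cv2.resize(cr,None,fx=6,fy=6,interpolation=cv2.INTER_CUBIC)
        b2=big.copy()
        L=[(g[0],g[1],.117,.0355),(g[0],g[1],.117,.0315)] if k=="ring" else [(*res["cup"][0],z,r) for z,r in CUP]
        for q in L:
            p=(proj(c,circ(*q))-[cx-32,cy-32]+.5)*6; cv2.polylines(b2,[np.int32(p)],True,(0,255,0),1)
        cv2.imwrite(f"pics/z_{n}_{k}.png",np.hstack([big,b2]))
v=[cv2.imread(f"pics/z_{n}_{k}.png") for k in("ring","cup") for n in("side","top")]
cv2.imwrite("pics/zr.png",np.vstack(v[:2])[::1]);
cv2.imwrite("pics/zr.png",cv2.resize(np.vstack(v[:2]),(600,600)));cv2.imwrite("pics/zc.png",cv2.resize(np.vstack(v[2:]),(600,600)))
E
```

```text
cup [ 0.6223 -0.0913] [ 0.4899  0.3949 -0.5034 -0.3105]
cup [ 0.6184 -0.0944] [-0.6441  0.0157  0.6019 -0.0228]
cup [ 0.6204 -0.0933] [ 1.4516  0.0418  0.409  -0.7047 -1.0917 -0.7391  0.1223 -0.7624]
tin [ 0.4656 -0.0922] [ 0.2313 -0.1092 -0.2226  0.1151]
tin [ 0.4608 -0.0906] [-0.364   0.4398  0.3379 -0.4655]
tin [ 0.4635 -0.0911] [ 1.015   0.2092  0.6229  0.4796 -0.1955 -0.6617  0.5012 -1.5292]
small [ 0.4825 -0.2759] [-1.1336  1.6038  1.1287 -1.4636]
small [ 0.482  -0.2754] [ 0.4754  0.3294 -0.4418 -0.3187]
small [ 0.4821 -0.2754] [-1.011   1.7051  1.2572 -1.3544  0.4823  0.2885 -0.4348 -0.3602]
ring guess [0.5831 0.1879 0.117 ]
```

View pics/zr.png

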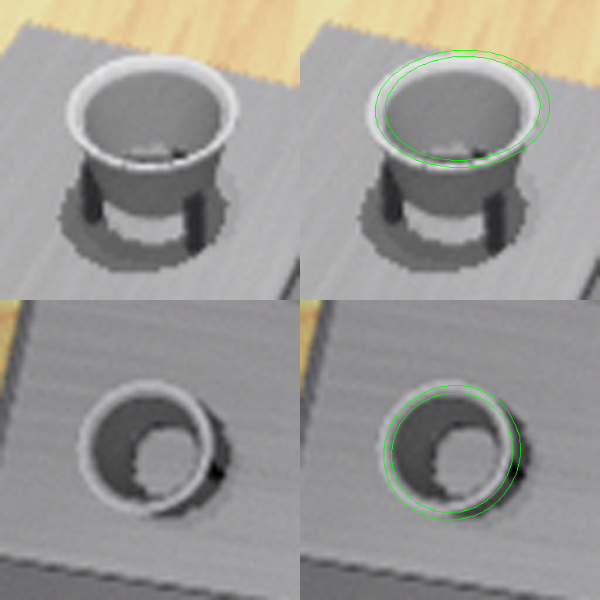

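View pics/zc.png

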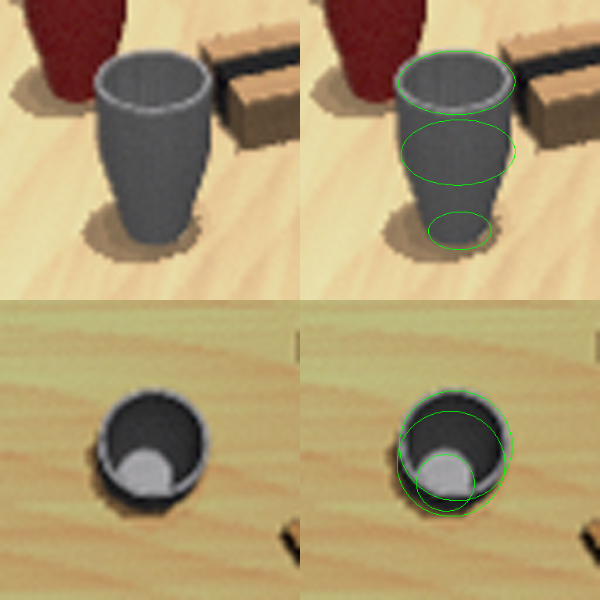

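```bash
python3 - <<'E'
from cell import manip
from h import *
s=manip.camera("side");t=manip.camera("top")
np.set_printoptions(precision=4,suppress=True)
def R(l,r,a,b): return [l,a,r-l,b-a]
for n,prof,a,b in(("ring",[(.117,.0355)],R(220.8,257.5,240.8,265.6),R(159.35,188.6,172.6,201.8)),("cup",[(.096,.03)],R(235.8,260.9,173,186.8),R(277.4,301.3,160.5,184.2))):
    for o in ([(s,a)],[(t,b)],[(s,a),(t,b)]):
        x,f=fit(o,prof,[.6,0.1]); print(n,x,f)
st=manip.read_state()
from scipy.spatial.transform import Rotation as Ro
M=Ro.from_quat(st["tool_rot"]).as_matrix();print(M,st["eef_pos"])
E
```

```text
ring [0.5867 0.1898] [-0.2845 -0.1687  0.2848  0.1231]
ring [0.5854 0.1904] [ 0.0647  0.2608 -0.0642 -0.2518]
ring [0.5862 0.1902] [-0.0676  0.0101  0.5195  0.3263  0.1678 -0.0462  0.0346 -0.5677]
cup [ 0.622  -0.0941] [ 0.1515  0.1096 -0.1516 -0.0894]
cup [ 0.621  -0.0922] [-0.0895  0.1313  0.0895 -0.1292]
cup [ 0.6214 -0.0926] [ 0.2696  0.4438 -0.0066  0.2744  0.0707 -0.0408  0.2479 -0.3053]
[[ 0.9246 -0.3809  0.    ]
 [-0.3809 -0.9246  0.    ]
 [ 0.     -0.     -1.    ]] [0.2095 0.5085 0.2313]
```

```bash
python3 -m jog '[[[61,39.9,0],[0,0,0],1],[[61,39.9,0],[0,0,0],1],[[61,39.9,0],[0,0,0],1],[[61,39.9,0],[0,0,0],1],[[61,39.9,0],[0,0,0],1],[[61,39.9,0],[0,0,0],1],[[61,39.9,0],[0,0,0],1],[[61,39.9,0],[0,0,0],1],[[61,39.9,0],[0,0,0],1],[[61,39.9,0],[0,0,0],1],[[61,39.9,0],[0,0,0],1],[[61,39.9,0],[0,0,0],1]]'
```

```text
time: 1.9
eef_pos: [0.5495, 0.0116, 0.2315]
tool_rot: [0.981, -0.194, 0.0, -0.0]
wrist_force: [1.5, 1.5, -0.1]
grip_width: 0.0852
```

```bash
python3 -m jog '[[[9,6,0],[0,0,0],1],[[9,6,0],[0,0,0],1],[[9,6,0],[0,0,0],1],[[9,6,0],[0,0,0],1],[[9,6,0],[0,0,0],1],[[9,6,0],[0,0,0],1]]'
```

```text
time: 2.5
eef_pos: [0.6086, -0.0749, 0.2319]
tool_rot: [0.981, -0.193, 0.0, -0.0]
wrist_force: [-0.1, 0.6, -0.0]
grip_width: 0.085
```

```bash
python3 -m jog '[[[1.9,1.2,0],[0,0,0],1],[[1.9,1.2,3],[0,0,0],1],[[1.9,1.2,7],[0,0,0],1],[[1.9,1.2,10],[0,0,0],1],[[1.9,1.2,10],[0,0,0],1],[[1.9,1.2,10],[0,0,0],1]]'
python3 - <<'E'
from cell import manip
import cv2,numpy as np
a=manip.camera("side")["image"];b=manip.camera("top")["image"]
f=lambda i,x,y:cv2.resize(i[y-60:y+60,x-60:x+60],(400,400),interpolation=cv2.INTER_CUBIC)
cv2.imwrite("pics/h1.png",np.hstack([f(a,248,170),f(b,289,174)]))
E
```

```text
time: 3.1
eef_pos: [0.6222, -0.0939, 0.1327]
tool_rot: [0.981, -0.193, 0.001, 0.0]
wrist_force: [0.8, 0.7, 0.5]
grip_width: 0.0857
```

View pics/h1.png

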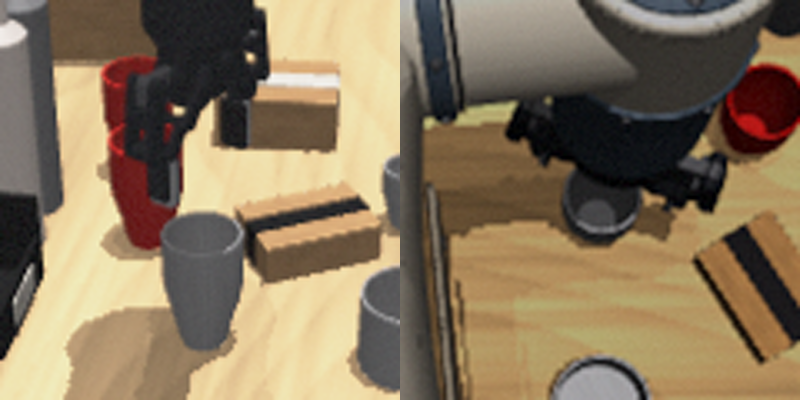

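The open jaws straddle the cup, whose rim is at about (201,235) in the left crop. The fingers are clear of the red cups, so I'm descending.

```bash
python3 -m jog '[[[0.1,0,2],[0,0,0],1],[[0.1,0,4],[0,0,0],1],[[0.1,0,6],[0,0,0],1],[[0.1,0,8],[0,0,0],1],[[0.1,0,8],[0,0,0],1],[[0.1,0,8],[0,0,0],1]]'
```

```text
time: 3.8
eef_pos: [0.624, -0.0949, 0.0532]
tool_rot: [0.981, -0.194, 0.001, -0.0]
wrist_force: [1.6, 0.3, 1.0]
grip_width: 0.0853
```

```bash
python3 -m jog '[[[-0.3,0,0],[0,0,0],1],[[-0.3,0,0],[0,0,0],0.6],[[-0.3,0,0],[0,0,0],0.5],[[-0.3,0,0],[0,0,0],0.4],[[-0.3,0,0],[0,0,0],0.3],[[-0.3,0,0],[0,0,0],0.2],[[-0.3,0,0],[0,0,0],0.2],[[-0.3,0,0],[0,0,0],0.2],[[-0.3,0,0],[0,0,0],0.2]]'
```

```text
time: 4.7
eef_pos: [0.6212, -0.0936, 0.0527]
tool_rot: [0.981, -0.194, 0.001, -0.0]
wrist_force: [-0.3, 1.1, 6.2]
grip_width: 0.0581
```

```bash
python3 -m jog '[[[0,0,-1],[0,0,0],0.2],[[0,0,-3],[0,0,0],0.2],[[0,0,-6],[0,0,0],0.2],[[0,0,-9],[0,0,0],0.2],[[0,0,-12],[0,0,0],0.2],[[0,0,-15],[0,0,0],0.2],[[0,0,-16],[0,0,0],0.2],[[0,0,-16],[0,0,0],0.2]]'
python3 - <<'E'
from cell import manip
import cv2,numpy as np
a=manip.camera("side")["image"];b=manip.camera("top")["image"]
f=lambda i,x,y:cv2.resize(i[y-60:y+60,x-60:x+60],(400,400),interpolation=cv2.INTER_CUBIC)
cv2.imwrite("pics/h2.png",np.hstack([f(a,248,130),f(b,289,174)]))
print(manip.read_state()["wrist_force"])
E
```

```text
time: 5.5
eef_pos: [0.6206, -0.0938, 0.2126]
tool_rot: [0.981, -0.194, 0.001, -0.0]
wrist_force: [0.8, -0.8, -1.7]
grip_width: 0.0586
[-0.30330237  0.11294209 -2.72100041]
```

View pics/h2.png

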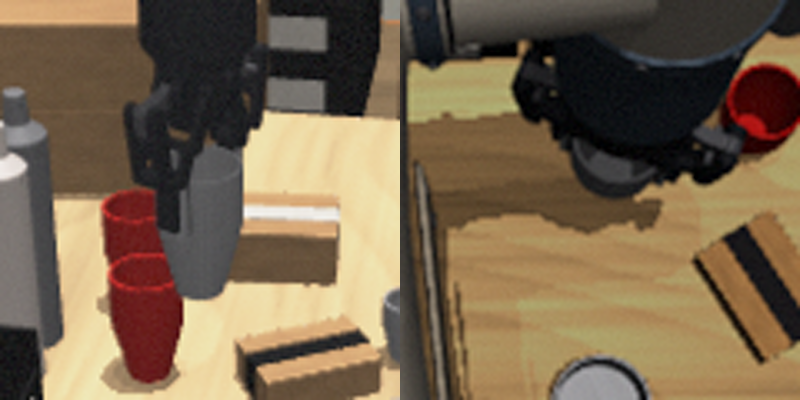

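Lifted: the cup hangs upright in the jaws with its foot at about (200,297) in the crop. Moving above the ring.

```bash
python3 -m jog '[[[-1.4,-2.5,0],[0,0,0],0.2],[[-3.5,-6.2,0],[0,0,0],0.2],[[-5.6,-10,0],[0,0,0],0.2],[[-7.7,-13.7,0],[0,0,0],0.2],[[-9.8,-17.4,0],[0,0,0],0.2],[[-11.9,-21.2,0],[0,0,0],0.2],[[-13.3,-23.7,0],[0,0,0],0.2],[[-14,-24.9,0],[0,0,0],0.2],[[-14,-24.9,0],[0,0,0],0.2],[[-14,-24.9,0],[0,0,0],0.2]]'
python3 - <<'E'
from cell import manip
from h import *
np.set_printoptions(precision=4,suppress=True)
s=manip.camera("side");t=manip.camera("top")
p=manip.read_state()["eef_pos"];print(p,manip.read_state()["grip_width"])
out=[]
for c,cx,cy in((s,239,230),(t,170,180)):
    print([(round(d["p"],2),np.array(d["rect"])) for d in manip.search_frame(c,"cup")], bbox(c,p[0],p[1],CUP,p[2]-.0527))
    big=cv2.resize(c["image"][cy-50:cy+50,cx-50:cx+50],(400,400),interpolation=cv2.INTER_CUBIC)
    for z,r in CUP: cv2.polylines(big,[np.int32((proj(c,circ(p[0],p[1],z+p[2]-.0527,r))-[cx-50,cy-50]+.5)*4)],True,(0,255,0),1)
    cv2.polylines(big,[np.int32((proj(c,circ(.586,.190,.117,.0355))-[cx-50,cy-50]+.5)*4)],True,(0,0,255),1)
    out.append(big)
cv2.imwrite("pics/h3.png",np.hstack(out))
E
```

```text
time: 6.6
eef_pos: [0.5852, 0.1891, 0.2101]
tool_rot: [0.981, -0.194, -0.001, 0.001]
wrist_force: [0.5, -0.5, -2.1]
grip_width: 0.058
[0.5856 0.1885 0.2108] 0.05771845065260254
[(0.65, array([224.4, 182.7,  30.5,  60. ]))] [220.3933 183.9155 255.1024 241.8395]
[(0.78, array([147.7, 163.7,  24.6,  28.3])), (0.71, array([327.8, 136.5,  26.7,  27.4])), (0.6, array([366.3, 121. ,  26.2,  29.5])), (0.6, array([133.4, 151.1,  97.4,  89.6]))] [143.8619 160.3041 177.9596 192.4737]
```

View pics/h3.png

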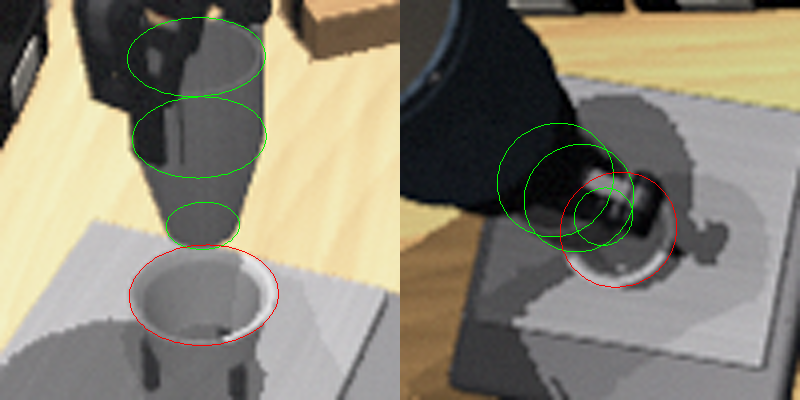

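The side overlay lines up: cup over the ring, foot at (202,240) above the rim ellipse. Lowering into it, slowly near the end.

```bash
python3 -m jog '[[[0,-0.1,1],[0,0,0],0.2],[[0,-0.1,2.5],[0,0,0],0.2],[[0,-0.1,4],[0,0,0],0.2],[[0,-0.1,5],[0,0,0],0.2],[[0,-0.1,6],[0,0,0],0.2],[[0,-0.1,6.8],[0,0,0],0.2],[[0,-0.1,7.4],[0,0,0],0.2],[[0,-0.1,7.8],[0,0,0],0.2],[[0,-0.1,8],[0,0,0],0.2],[[0,-0.1,8],[0,0,0],0.2],[[0,-0.1,8],[0,0,0],0.2]]'
```

```text
time: 7.9
eef_pos: [0.5862, 0.1908, 0.1317]
tool_rot: [0.981, -0.194, 0.0, -0.0]
wrist_force: [0.4, 0.7, -2.5]
grip_width: 0.0577
```

Still no contact, and about 9 mm to go. Continuing in small steps.

```bash
python3 -m jog '[[[0,0,0.2],[0,0,0],0.2],[[0,0,0.4],[0,0,0],0.2],[[0,0,0.5],[0,0,0],0.2],[[0,0,0.6],[0,0,0],0.2],[[0,0,0.6],[0,0,0],0.2],[[0,0,0.6],[0,0,0],0.2]]'
```

```text
time: 8.5
eef_pos: [0.586, 0.1909, 0.1253]
tool_rot: [0.981, -0.194, 0.0, -0.0]
wrist_force: [0.5, 0.2, -2.1]
grip_width: 0.0582
```

```bash
python3 -m jog '[[[0,0,0.1],[0,0,0],0.2],[[0,0,0.2],[0,0,0],0.2],[[0,0,0.2],[0,0,0],0.2],[[0,0,0.2],[0,0,0],0.2]]'
```

```text
time: 8.9
eef_pos: [0.5861, 0.1911, 0.1239]
tool_rot: [0.981, -0.194, 0.0, -0.0]
wrist_force: [-1.8, 2.3, 2.4]
grip_width: 0.0583
```

Contact: the wrist z force rose by about 4.5 N at the expected height. Opening gently.

```bash
python3 -m jog '[[[0,0,0],[0,0,0],0.75],[[0,0,0],[0,0,0],0.85],[[0,0,0],[0,0,0],1],[[0,0,0],[0,0,0],1],[[0,0,0],[0,0,0],1],[[0,0,0],[0,0,0],1]]'
python3 - <<'E'
from cell import manip
from h import *
np.set_printoptions(precision=4,suppress=True)
s=manip.camera("side");t=manip.camera("top")
out=[]
for c,cx,cy in((s,239,230),(t,170,180)):
    out.append(cv2.resize(c["image"][cy-50:cy+50,cx-50:cx+50],(400,400),interpolation=cv2.INTER_CUBIC))
cv2.imwrite("pics/h4.png",np.hstack(out))
E
```

```text
time: 9.5
eef_pos: [0.5859, 0.1907, 0.1232]
tool_rot: [0.981, -0.194, -0.0, 0.0]
wrist_force: [-0.2, -0.5, 0.7]
grip_width: 0.0851
```

View pics/h4.png

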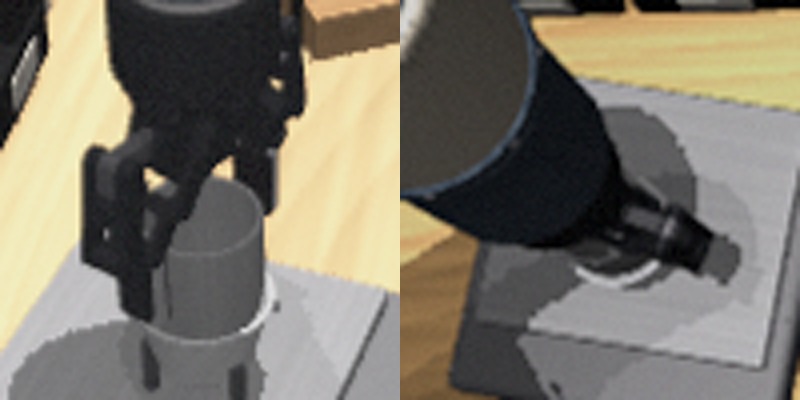

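The cup stands in the ring with its rim at about (215,215) in the left crop, and the fingers are open and clear. Retreating straight up, then aside.

```bash
python3 -m jog '[[[0,0,-1],[0,0,0],1],[[0,0,-3],[0,0,0],1],[[0,0,-6],[0,0,0],1],[[0,0,-9],[0,0,0],1],[[0,0,-12],[0,0,0],1],[[-5,0,-12],[0,0,0],1],[[-10,0,-12],[0,0,0],1],[[-15,-4,-12],[0,0,0],1],[[-19,-8,-12],[0,0,0],1],[[-19,-8,-12],[0,0,0],1],[[-19,-8,-12],[0,0,0],1]]'
python3 - <<'E'
from cell import manip
from h import *
np.set_printoptions(precision=4,suppress=True)
s=manip.camera("side");t=manip.camera("top")
out=[]
for c,cx,cy in((s,239,230),(t,170,180)):
    for q in("cup","small_cup","straight_tin"):print(q,[(round(d["p"],2),np.array(d["rect"])) for d in manip.search_frame(c,q)])
    print(bbox(c,.586,.190,CUP,.07))
    big=cv2.resize(c["image"][cy-50:cy+50,cx-50:cx+50],(400,400),interpolation=cv2.INTER_CUBIC)
    b0=big.copy()
    for z,r in CUP: cv2.polylines(big,[np.int32((proj(c,circ(.586,.190,z+.07,r))-[cx-50,cy-50]+.5)*4)],True,(0,255,0),1)
    out.append(np.vstack([b0,big]))
cv2.imwrite("pics/h5.png",cv2.resize(np.hstack(out),(600,600)))
E
```

```text
time: 10.7
eef_pos: [0.4394, 0.3395, 0.2439]
tool_rot: [0.981, -0.192, 0.0, -0.0]
wrist_force: [0.2, 0.7, 0.5]
grip_width: 0.0855
cup [(0.82, array([222.3, 223.2,  32.2,  43.6])), (0.71, array([219.6, 144.5,  26.9,  41.2])), (0.63, array([220.4, 131.3,  19. ,  15.2]))]
small_cup []
straight_tin [(0.61, array([294.2, 203.9,   7.6,  18.2]))]
[222.4592 222.9323 255.2072 277.0192]
cup [(0.79, array([155. , 169.4,  30.7,  31.4])), (0.62, array([366.2, 120.1,  27.4,  27.6])), (0.57, array([323.6, 136.4,  30.7,  26.4]))]
small_cup [(0.51, array([352.9, 222. ,  19.7,  16.2]))]
straight_tin [(0.9, array([274.4, 221.6,  29.9,  30.7]))]
[155.8632 170.0948 186.0195 198.7146]
```

View pics/h5.png

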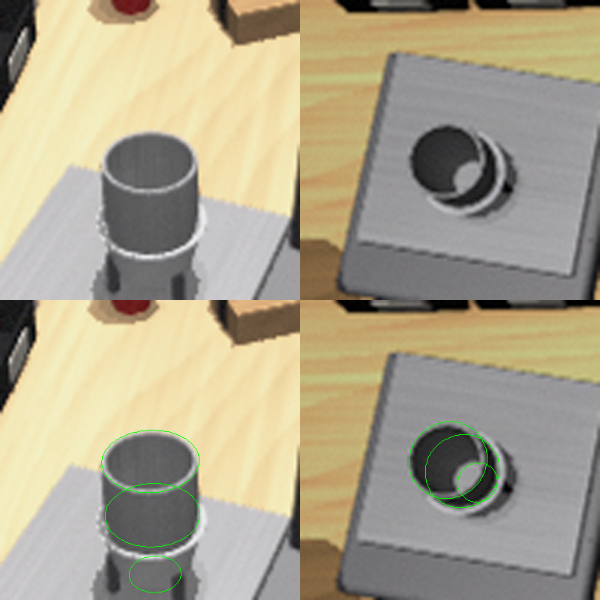

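The real cup matches the seated model in both views: rim centre at (150,162) in the side crop, level and centred. The bystanders haven't moved.

```bash
python3 - <<'E'
from cell import manip
print(manip.close_job())
E
```

```text
the job is handed in; nothing more can be done
None
```

The tall steel cup is seated upright in the scale's ring and released, and the job was handed in at about 10.7 s of the 48 s allowed. I gripped it on its straight part, carried it over the ring and lowered it until the wrist force rose about 4.5 N. Then I opened the jaws and backed away.

**Cup:** in the last pictures it matches the model of a fully seated, upright cup, with its underside 47 mm below the ring's edge, to about 1 px (roughly 2 mm) in both views. The gripper was well clear.

**Bystanders:** the top view shows the tin and the small cup where they started. In the last side picture the detector missed the small cup and boxed only a sliver of the tin. I took this to be the arm blocking the view but did not check it.

**Other readings:** the finger opening read about 58 mm while holding the 60 mm cup, but the grip held throughout.

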